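# Rock a locating block out of a mould plate

### The job

Draw the black-gripped latch on the mould plate all the way back to its far stop, away from the steel locating block. Then grip the block and rock it side to side until it works free of its tight pocket; do not pull the plate up off the bench with it. Finish still holding the block upright and still, just clear of the plate (about 15 mm above it) over its pocket, with the plate lying flat, the latch still back, and the bushing and the spare block left alone.

Things in the scene. Friction and masses are not known exactly. Their poses are not given: they have to be found in the camera images.
- plate: loose aluminium mould plate, 200 (x) x 190 (y) x 36 mm, about 2.6 kg, lying on the bench. Origin: centre of its underside; x runs from the latch to the block, y across it, z up
- pocket (a point): centre of the mouth of the pocket, level with the plate's top face, 50 mm along the plate's +x from its centre; axes as the plate's. The pocket is 27.5 mm (x) by 46.5 mm (y) and 26 mm deep
- noses (a point): midpoint between the two sprung steel noses, on the pocket's +y and -y walls, 9 mm below the plate's top; they pinch the block's foot with about 38 N each, so a straight pull needs about 45 N and lifts the plate instead. Tilted to and fro about its x axis, about this point, by some 0.14 rad each way while raised 3 to 4 mm a swing, the block walks up between them
- block: steel locating block, 26 (x) x 40 (y) x 72 mm tall, 0.5 kg, upright in the pocket, its lower 26 mm sunk in it. Origin: centre of its underside; axes as the plate's while seated. In its -x face, just above the plate, a notch 12 mm high, 10 deep for the latch tongue; grip its plain +y and -y faces (40 mm apart). Free of the noses once raised 17 mm, clear of the plate once raised 26 mm
- latch (a joint): travel of the latch in m: 0 = tongue fully in the block's notch (starts at 0 to 0.006), 0.045 = fully back against its stop. It slides along the plate's -x, away from the block, between two steel rails 10 mm high, 40 mm apart inside; about 2 N of friction, stays where it is left
- latch_top (a point): centre of the top of the latch's upright black grip, 41.5 mm above the plate's top face; axes as the plate's. The grip is 16 (x) x 24 (y) mm and 34 mm tall; pinch it across y
- bushing: loose steel bushing, 28 mm across, 25 mm tall, standing on the plate near its +y edge; leave it. Origin: centre of its underside
- spare: second locating block of the same kind lying on its side on the bench beside the plate; leave it. Origin: on the bench under its centre

How it is judged (in metres and radians):
On the way, in this order (a step that is already met when the one before it is completed fails the run):
1. the latch is drawn fully back while the block is still seated (value of joint latch above 0.039 m and z of block in the frame of plate below 0.02 m), for 0.2 s.
2. the block is out of its pocket, in the fingers (z of block in the frame of plate above 0.037 m and contact force between block and the fingers above 2 N), for 0.2 s.
At the end, for the whole second after the job is handed in: The program ends with the block held in the fingers, still, upright within 0.2 rad, its underside 4 to 35 mm above the plate's top face and within 20 mm of the pocket's centre, not touching the plate; the plate flat on the bench, the latch drawn back at least 36 mm (z of block in the frame of plate between 0.04 and 0.071 m and horizontal distance between block and pocket below 0.02 m and angle between block's own z axis and vertical below 0.2 rad and linear speed of block below 0.02 m/s and contact force between block and the fingers above 2 N and contact force between block and plate below 0.2 N and value of joint latch above 0.036 m and height (world z) of plate below 0.003 m and angle between plate's own z axis and vertical below 0.02 rad); the arm keeps its last pose, push and grip.
It fails at once if the plate is lifted off the bench (its centre more than 5 mm up, or tipped more than 0.06 rad) (height (world z) of plate above 0.005 m or angle between plate's own z axis and vertical above 0.06 rad).
It fails at once if the bushing or the spare block is moved more than 40 mm (distance of any of bushing, spare from where it was at the start of the episode above 0.04 m).
It also fails if it takes over 51 s, if anything falls off the work surface, if the arm or the gripper's body presses on something with over 40 N, if the wrist force passes 120 N, or if a joint passes its speed limit or range.

### The arm

A 7-joint arm with a two-finger parallel gripper is mounted at the origin on the work surface. World frame = base frame: x ahead of the robot, y to its left, z up, the work surface at z = 0. Lengths are in m, angles in degrees, forces in N, time in s.
With the tool pointing down it reaches from about 0.425 to 0.875 m from the base axis. Payload 4.7 kg.
Tool frame: the origin (TCP) lies on the centre line of the jaws, within the pads' length; the fingertips stand 14 mm ahead of it and the grasp point (between the pads) lies 5 mm behind it; z points along the fingers, y is the line along which they close (so a half turn about z gives the same grasp; the last joint's range is limited). The gripper opens to 87 mm and grips with 3 to 60 N. Pads are 19 mm wide; open, the fingers measure 117 mm over their backs; the gripper's body (75 mm by 190 mm) begins 51 mm behind the grasp point.
Start: joints at [75.751, 18.392, -4.016, 83.108, 1.295, 78.541, -3.26], TCP at [0.169, -0.628, 0.237] pointing down, gripper open.
Joint ranges: [-163.93, 163.93], [-17.29, 119.83], [-79.2, 71.16], [3.27, 140.29], [-89.18, 269.18], [5.43, 117.66], [-154.24, 154.24]. Speed limits (degrees/s): [147.25, 147.25, 180, 180, 180, 180, 180].

### API

Orientations are given as [roll, pitch, yaw] about the fixed x, y, z axes, in that order (R = Rz(yaw) Ry(pitch) Rx(roll)).
In Python, from cell import env gives the robot as it stands.
- The arm moves only by the tool jog_arm, never from a script. Its argument "motion" is a list that holds one entry, the list of rows, each a list of 7 numbers: the shift along the tool's x, y, z in units of 0.1 m (1.0 is 0.1 m), then the turn, a rotation vector about the tool's x, y, z in units of 180 degrees (1.0 is 180 degrees), then the closure, from 0 (fully open) to 1 (shut). A call has 1 to 5 rows; each row is the pose to reach, as a shift and turn from the pose commanded when the call began, along the tool's axes at that moment, turning the shorter way round; what a row does not reach only later rows make up. A row lasts 1/10 s, in which the tool goes at most 50 mm and 8.59 degrees, less where a joint would pass 70% of its speed; a pose out of reach is approached as far as the arm can. A call with a number of a shift or a turn outside -1 to 1 is refused whole. A call with a gripper value outside its range is refused whole. The fingers move at their own pace and stop on an object; "grip_force" is the grip in N (left out, the last holds). Time passes only in rows, so rows that repeat a pose let the fingers close. It gives the time, the measured TCP pose, the force, the opening and the grip force at its end, in the units of the state.
- env.get_obs(): the state, without advancing time (a new reading comes with each control period).
- env.read_camera(name): name is "scene" or "top"; returns (picture, depth): 400x640x3 uint8, red, green, blue; 400x640 float32, m along the optical axis (not along the pixel's ray), 0 where there is no reading.
- env.camera_info(name): a dict with "camera_matrix" (3x3 intrinsics, pixels), "origin" and "orientation" of the camera in the world. Camera axes: x right, y down, z forward; pixel columns grow to the right and rows downward; lengths in m; the calibration is good to about 2 mm. A picture is of the moment at which its call begins. camera_info takes no time and is no camera call.
- env.sign_off(): hands the job in; it is judged then, once.
The state is a dict: "time_s": time; "qpos": joint angles; "joint_velocities": joint speeds; "effort": joint torques, N m; "tool_pos": TCP position; "tool_rot": TCP orientation; "force": force on the tool from outside, world axes, zero at the start; "wrist_torque": the same for the moment, N m; "grip_width": finger opening in m; "grasp_force": force on a finger pad.
Only numpy, scipy, OpenCV 4.12 (cv2) and the standard library are available. Lean on these libraries where they do the work, as an engineer would, in place of code of your own. Each camera call takes 0.05 s, during which the arm holds its last target. There are 200 camera calls.

## Working session

There is one attempt and no reset: what is moved stays moved. The work goes in short steps, Python scripts to look and compute and a tool call to move; the robot and the scene stay as the last step left them, time stands still between calls to the robot, and variables do not carry over. Pictures are saved under pics/ and viewed, at most 10 in all, crops included, and the job is handed in when it is done.

Besides the shell and the picture viewer there is one more tool, called after "Emit:" in YAML: its name, and indented under it one key for each argument. jog_arm: Moves the arm, as the interface text tells. Shifts and turns lie within -1 to 1; 1 stands for 0.1 m of shift or 180 degrees of turn. Its arguments: {"type":"object","properties":{"motion":{"type":"array","items":{"type":"array","items":{"type":"array","items":{"type":"number"}}}},"grip_force":{"type":"number"}},"required":["motion"]}

```bash
mkdir -p pics
cat > h.py <<'E'
import numpy as np,cv2
from cell import env
from scipy.spatial.transform import Rotation as R
def cam(n):
    i=env.camera_info(n);K=np.array(i["camera_matrix"]);o=np.array(i["origin"]);q=np.array(i["orientation"])
    Rm=q if q.shape==(3,3) else R.from_euler('xyz',q,degrees=True).as_matrix()
    return K,o,Rm
def pts(n,d):
    K,o,Rm=cam(n);v,u=np.mgrid[:400,:640]
    c=np.stack([(u-K[0,2])/K[0,0]*d,(v-K[1,2])/K[1,1]*d,d],-1)
    return c@Rm.T+o
def save(f,im): cv2.imwrite(f,im[...,::-1])
E
python3 - <<'E'
from h import *
print(env.camera_info("scene"),env.camera_info("top"));print(env.get_obs())
for n in("scene","top"):
    p,d=env.read_camera(n);save(f"pics/{n}0.png",p);np.savez(n+"0",p=p,d=d)
E
```

```text
{'camera_matrix': array([[492.23078499,   0.        , 322.38934953],
       [  0.        , 492.23078499, 199.10218964],
       [  0.        ,   0.        ,   1.        ]]), 'origin': array([0.8700251 , 0.58499289, 0.49730481]), 'orientation': array([-126.12187896,   -0.54918874,  145.65470066])} {'camera_matrix': array([[380.45421327,   0.        , 321.06430344],
       [  0.        , 380.45421327, 191.77756325],
       [  0.        ,   0.        ,   1.        ]]), 'origin': array([0.46065893, 0.12884144, 0.70560343]), 'orientation': array([-169.48128714,   -1.78798793,  -90.28076033])}
{'time_s': 0.0, 'qpos': array([75.75267818, 18.43844223, -4.01784325, 83.17604537,  1.29417595,
       78.5395896 , -3.25954734]), 'joint_velocities': array([ 0.08242393, -0.11189301, -0.05328533, -0.10427478, -0.00355552,
       -0.04524491,  0.04190254]), 'effort': array([-4.80410963e-04, -4.91285241e+01, -4.04358795e-01, -3.12526023e+01,
       -6.39502052e-02,  4.37814603e-02,  2.06691702e-04]), 'tool_pos': array([ 0.16868048, -0.62718242,  0.23545877]), 'tool_rot': array([-1.79891131e+02,  4.22577884e-03,  1.50595827e+01]), 'force': array([ 0.37666305, -0.05250837,  0.02575614]), 'wrist_torque': array([-0.0188023 , -0.02162806, -0.0054866 ]), 'grasp_force': 0.0, 'grip_width': 0.08719087589609048}
```

View pics/top0.png

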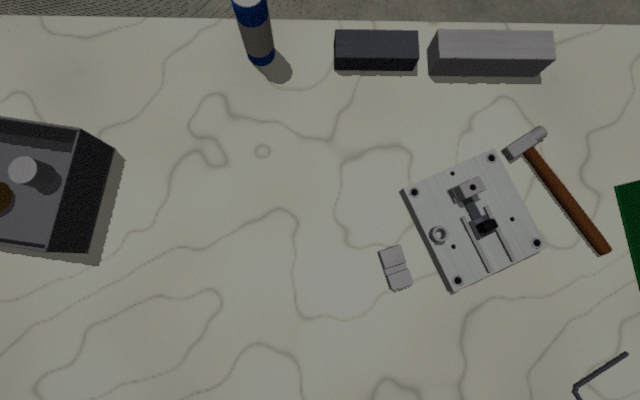

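View pics/scene0.png

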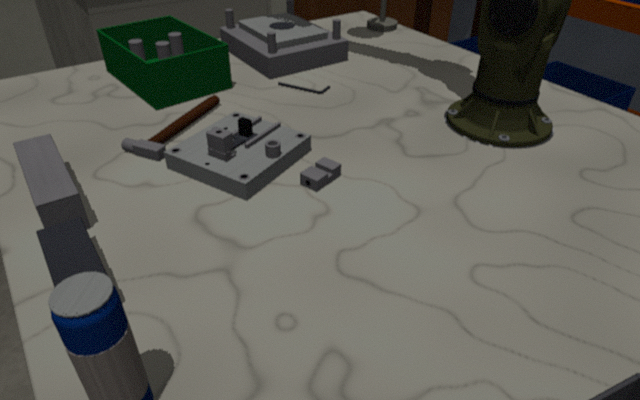

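The top view shows the plate centred near (472,222), the block near (468,188), the black latch grip near (486,226), the bushing near (438,234) and the spare near (395,268). The scene view shows the same layout.

Run:
```python
from h import *
z=np.load("top0.npz");P=pts("top",z["d"])
v,u=np.mgrid[:400,:640]
win=(u>395)&(u<548)&(v>145)&(v<298)&(z["d"]>0)
H=P[...,2]
print(np.median(H[(u>250)&(u<330)&(v>200)&(v<260)]))
m=win&(H>.028)&(H<.043)
print("platez",np.median(H[m]))
mm=cv2.morphologyEx(m.astype(np.uint8),cv2.MORPH_OPEN,np.ones((3,3)))>0
r=cv2.minAreaRect(P[mm][:,:2].astype(np.float32)*1000);print("plate",r,mm.sum())
for nm,lo,hi in(("block/latch tops",.068,.095),("bush",.055,.067)):
    t=(win&(H>lo)&(H<hi)).astype(np.uint8)
    n,l,s,c=cv2.connectedComponentsWithStats(t)
    for i in range(1,n):
        if s[i,4]>8:
            q=P[l==i];print(nm,s[i],c[i],np.median(q,0),cv2.minAreaRect(q[:,:2].astype(np.float32)*1000))
im=cv2.resize(z["p"][140:300,380:560],None,fx=4.4,fy=3.7*4.4/3.7*0.85,interpolation=cv2.INTER_CUBIC)
save("pics/c.png",im);print(im.shape)
```

```text
0.0003202786993533602
platez 0.036509317325356894
plate ((539.7459106445312, -168.53195190429688), (200.48789978027344, 192.24827575683594), 23.701457977294922) 9866
block/latch tops [456 176  30  24 400] [470.8375 187.4475] [ 0.58448669 -0.14474098  0.08215247] ((585.2521362304688, -147.43943786621094), (25.78885841369629, 40.79523849487305), 23.308425903320312)
block/latch tops [481 218  18  15 160] [489.21875 224.73125] [ 0.52099138 -0.17324261  0.0769433 ] ((521.7648315429688, -175.07421875), (16.781471252441406, 23.812070846557617), 27.438709259033203)
bush [454 187   9  14  40] [457.675 193.425] [ 0.57751951 -0.12974424  0.06105139] ((577.7239379882812, -130.1230010986328), (25.463714599609375, 2.2753775119781494), 24.399555206298828)
bush [477 219  12  14  39] [481.25641026 226.12820513] [ 0.52054618 -0.16596693  0.06052693] ((524.5223999023438, -169.701416015625), (13.429006576538086, 25.22972297668457), 66.74799346923828)
bush [432 226  17  16 148] [440.13513514 233.28378378] [ 0.50891618 -0.09550501  0.06080764] ((508.21337890625, -95.3048324584961), (26.701313018798828, 25.73109245300293), 88.22679901123047)
(598, 792, 3)
```

View pics/c.png

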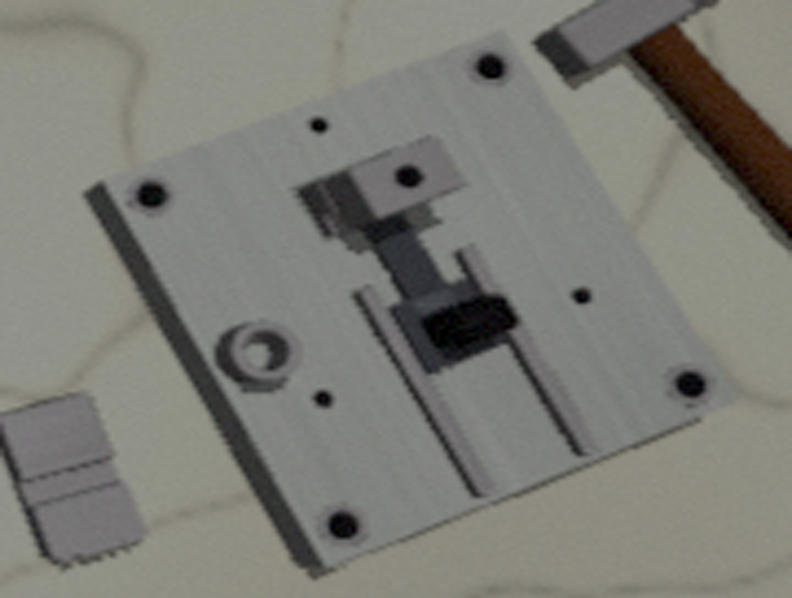

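Emit:
jog_arm:
  motion:
    - [[0.45,-0.35,0,0,0,-0.0474,0],[0.9,-0.7,0,0,0,-0.0474,0],[0.9,-0.7,0,0,0,-0.0474,0],[0.9,-0.7,0,0,0,-0.0474,0]]

```text
time_s: 0.5
tool_pos: [0.2403, -0.5344, 0.2366]
tool_rot: [-180.0, -0.0, 23.9]
force: [-0.1, 0.2, -0.3]
grip_width: 0.0868
grasp_force: 0.0
```

Emit:
jog_arm:
  motion:
    - [[0.35,-0.2,0,0,0,0,0],[0.7,-0.4,0,0,0,0,0],[1.0,-0.54,0,0,0,0,0]]

```text
time_s: 0.8
tool_pos: [0.3072, -0.4471, 0.2364]
tool_rot: [-180.0, 0.0, 23.5]
force: [0.6, -0.2, -0.7]
grip_width: 0.0869
grasp_force: 0.0
```

Emit:
jog_arm:
  motion:
    - [[0.35,-0.2,0,0,0,0,0],[0.7,-0.4,0,0,0,0,0],[1.0,-0.54,0,0,0,0,0]]

```text
time_s: 1.1
tool_pos: [0.3778, -0.3575, 0.2365]
tool_rot: [180.0, 0.0, 23.5]
force: [0.7, -0.7, 1.0]
grip_width: 0.0873
grasp_force: 0.0
```

Emit:
jog_arm:
  motion:
    - [[0.35,-0.2,0,0,0,0,0],[0.7,-0.4,0,0,0,0,0],[1.0,-0.54,0,0,0,0,0]]

```text
time_s: 1.4
tool_pos: [0.4482, -0.268, 0.2366]
tool_rot: [180.0, 0.0, 23.5]
force: [0.1, 0.2, 0.5]
grip_width: 0.0873
grasp_force: 0.0
```

Emit:
jog_arm:
  motion:
    - [[0.35,-0.2,0.2,0,0,0,0.3],[0.7,-0.4,0.5,0,0,0,0.3],[1.0,-0.54,0.8,0,0,0,0.3],[1.0,-0.54,0.8,0,0,0,0.3],[1.0,-0.54,0.8,0,0,0,0.3]]

```text
time_s: 1.9
tool_pos: [0.5172, -0.1798, 0.1555]
tool_rot: [-179.9, 0.1, 23.6]
force: [0.0, 0.2, -1.0]
grip_width: 0.0623
grasp_force: 0.0
```

Run:
```python
from h import *
o=env.get_obs();print(o["time_s"],o["tool_pos"],o["tool_rot"],o["qpos"],o["grip_width"])
```

```text
1.9 [ 0.5172378  -0.17976823  0.15546674] [-1.79927242e+02  1.01851143e-01  2.35740932e+01] [ 43.01140701  11.32383943 -29.56951993 102.81196715   6.02288388
  67.54573308 -54.8229499 ] 0.06231067979732649
```

Emit:
jog_arm:
  motion:
    - [[0.06,-0.03,0.3,0,0,0,0.3],[0.06,-0.03,0.6,0,0,0,0.3],[0.06,-0.03,0.8,0,0,0,0.3],[0.06,-0.03,0.9,0,0,0,0.3],[0.06,-0.03,0.9,0,0,0,0.3]]

```text
time_s: 2.4
tool_pos: [0.521, -0.1756, 0.0661]
tool_rot: [-180.0, 0.1, 23.4]
force: [0.3, -0.2, 1.0]
grip_width: 0.061
grasp_force: 0.0
```

Emit:
jog_arm:
  motion:
    - [[0,0,0,0,0,0,0.8],[0,0,0,0,0,0,0.8],[0,0,0,0,0,0,0.8],[0,0,0,0,0,0,0.8],[0,0,0,0,0,0,0.8]]
  grip_force: 15

```text
time_s: 2.9
tool_pos: [0.5222, -0.1736, 0.067]
tool_rot: [180.0, -0.0, 23.6]
force: [1.0, -0.8, 0.0]
grip_width: 0.0286
grasp_force: 0.0
```

Run:
```python
from h import *
p,d=env.read_camera("scene");c=p[70:220,130:330];save("pics/s1.png",cv2.resize(c,None,fx=4,fy=4,interpolation=cv2.INTER_CUBIC))
print(env.get_obs()["tool_pos"],env.get_obs()["force"])
```

```text
[ 0.52280524 -0.17496254  0.0670376 ] [ 4.43432412 -7.18423975 -5.38835881]
```

View pics/s1.png

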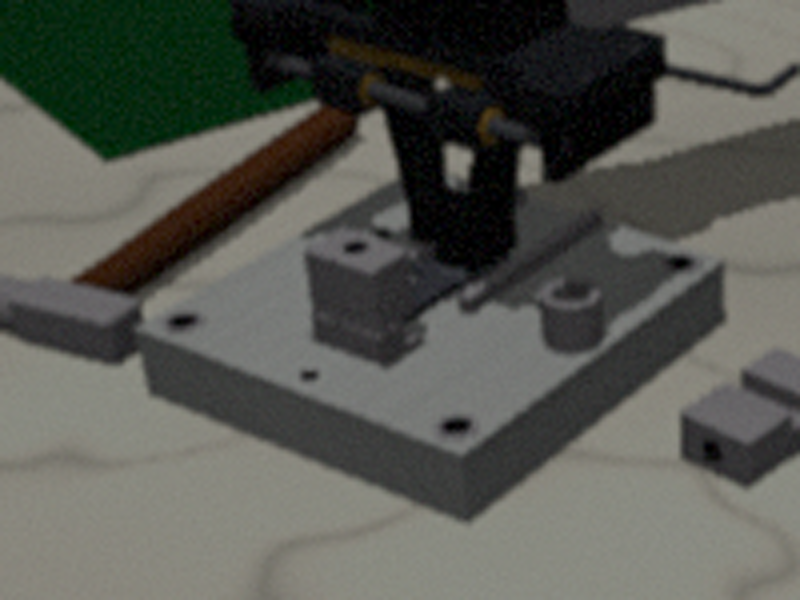

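The fingers stand either side of the latch grip near (460,220). I'll let the grip settle, then draw it back.

Emit:
jog_arm:
  motion:
    - [[0,0,0,0,0,0,0.8],[0,0,0,0,0,0,0.8],[0,0,0,0,0,0,0.8],[0,0,0,0,0,0,0.8]]

```text
time_s: 3.35
tool_pos: [0.523, -0.1755, 0.067]
tool_rot: [179.8, -0.1, 23.5]
force: [2.0, -5.0, -1.4]
grip_width: 0.0237
grasp_force: 15.0
```

Emit:
jog_arm:
  motion:
    - [[-0.04,0,0,0,0,0,0.8],[-0.08,0,0,0,0,0,0.8],[-0.12,0,0,0,0,0,0.8],[-0.16,0,0,0,0,0,0.8],[-0.2,0,0,0,0,0,0.8]]

```text
time_s: 3.85
tool_pos: [0.505, -0.1833, 0.067]
tool_rot: [179.8, -0.1, 23.6]
force: [4.7, -3.9, -3.3]
grip_width: 0.0237
grasp_force: 15.0
```

Emit:
jog_arm:
  motion:
    - [[-0.04,0,0,0,0,0,0.8],[-0.08,0,0,0,0,0,0.8],[-0.12,0,0,0,0,0,0.8],[-0.16,0,0,0,0,0,0.8],[-0.18,0,0,0,0,0,0.8]]

```text
time_s: 4.35
tool_pos: [0.4884, -0.1907, 0.067]
tool_rot: [179.8, -0.1, 23.6]
force: [3.2, -4.1, -4.4]
grip_width: 0.0238
grasp_force: 15.0
```

Emit:
jog_arm:
  motion:
    - [[-0.02,0,0,0,0,0,0.8],[-0.04,0,0,0,0,0,0.8]]

```text
time_s: 4.55
tool_pos: [0.4858, -0.1918, 0.067]
tool_rot: [179.8, -0.3, 23.6]
force: [8.5, -2.5, -7.4]
grip_width: 0.0239
grasp_force: 15.0
```

Emit:
jog_arm:
  motion:
    - [[-0.015,0,0,0,0,0,0.8],[-0.015,0,0,0,0,0,0.8],[-0.015,0,0,0,0,0,0.8]]

```text
time_s: 4.85
tool_pos: [0.4855, -0.1916, 0.067]
tool_rot: [179.7, -0.4, 23.6]
force: [8.9, -2.1, -8.2]
grip_width: 0.024
grasp_force: 15.0
```

Emit:
jog_arm:
  motion:
    - [[0,0,0,0,0,0,0.3],[0,0,0,0,0,0,0.3],[0,0,0,0,0,0,0.3],[0,0,-0.2,0,0,0,0.3],[0,0,-0.5,0,0,0,0.3]]

```text
time_s: 5.35
tool_pos: [0.4801, -0.1901, 0.1152]
tool_rot: [-179.8, 0.2, 23.6]
force: [0.5, -0.5, 0.5]
grip_width: 0.0552
grasp_force: 0.0
```

Emit:
jog_arm:
  motion:
    - [[-0.3,0,-0.3,0,0,0,0.0],[-0.3,0,-0.7,0,0,0,0.0],[-0.3,0,-0.9,0,0,0,0.0],[-0.3,0,-0.9,0,0,0,0.0]]

```text
time_s: 5.75
tool_pos: [0.4562, -0.2036, 0.2101]
tool_rot: [179.7, -0.2, 23.6]
force: [-0.1, 0.4, 0.1]
grip_width: 0.0832
grasp_force: 0.0
```

Run:
```python
from h import *
o=env.get_obs();print(o["time_s"],o["tool_pos"],o["tool_rot"],o["grip_width"])
p,d=env.read_camera("top");P=pts("top",d)
im=cv2.resize(p[140:300,380:560],None,fx=4,fy=3.7,interpolation=cv2.INTER_CUBIC);save("pics/t2.png",im)
v,u=np.mgrid[:400,:640];H=P[...,2]
win=(u>395)&(u<548)&(v>145)&(v<298)&(d>0)
t=(win&(H>.068)&(H<.095)).astype(np.uint8)
n,l,s,c=cv2.connectedComponentsWithStats(t)
for i in range(1,n):
    if s[i,4]>8:
        q=P[l==i];print(s[i],np.median(q,0),cv2.minAreaRect(q[:,:2].astype(np.float32)*1000))
m=win&(H>.028)&(H<.043);mm=cv2.morphologyEx(m.astype(np.uint8),cv2.MORPH_OPEN,np.ones((3,3)))>0
print(cv2.minAreaRect(P[mm][:,:2].astype(np.float32)*1000))
```

```text
5.75 [ 0.45620826 -0.2036318   0.21006331] [179.70127944  -0.19265525  23.57228196] 0.08324127779678173
[457 176  29  24 400] [ 0.58440858 -0.14484813  0.08211928] ((585.0196533203125, -147.55953979492188), (25.90081024169922, 40.56846618652344), 23.495683670043945)
[492 240  18  15 165] [ 0.48429103 -0.18908587  0.07701431] ((484.2319030761719, -191.64334106445312), (17.357257843017578, 24.150012969970703), 22.818450927734375)
((539.4813232421875, -168.4746856689453), (200.36007690429688, 191.939208984375), 23.599830627441406)
```

View pics/t2.png

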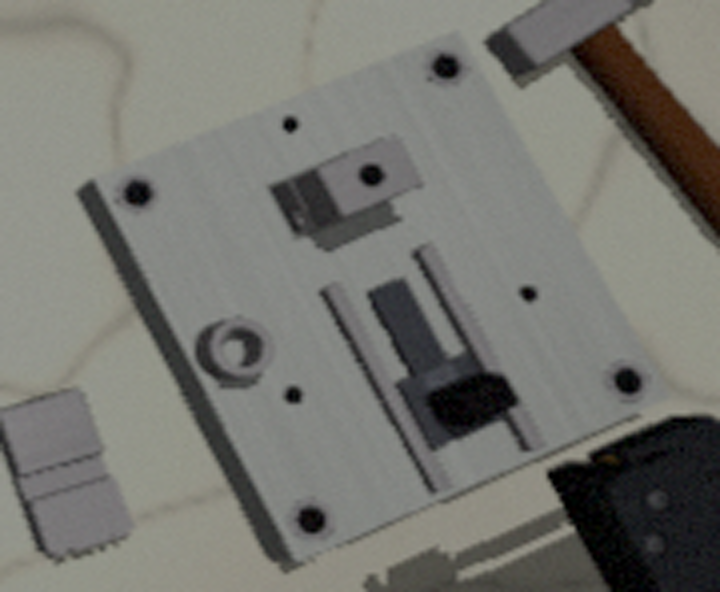

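The latch sits about 41 mm back, its top near (470,400) in the crop, and the tongue is clear of the notch. The plate and block have not moved.

Emit:
jog_arm:
  motion:
    - [[0.35,0,0,0,0,0,0.2],[0.7,0,0,0,0,0,0.2],[1.0,0.01,0,0,0,0,0.2]]

```text
time_s: 6.1
tool_pos: [0.547, -0.1625, 0.2048]
tool_rot: [-179.9, 0.1, 23.6]
force: [-0.1, -0.7, -0.6]
grip_width: 0.0726
grasp_force: 0.0
```

Emit:
jog_arm:
  motion:
    - [[0.3,0,0.2,0,0,0,0.2],[0.4,0,0.5,0,0,0,0.2],[0.4,0,0.8,0,0,0,0.2],[0.4,0,0.8,0,0,0,0.2],[0.4,0,0.8,0,0,0,0.2]]

```text
time_s: 6.6
tool_pos: [0.5823, -0.1475, 0.1254]
tool_rot: [-179.9, 0.1, 23.6]
force: [0.4, -0.1, 0.4]
grip_width: 0.0695
grasp_force: 0.0
```

Emit:
jog_arm:
  motion:
    - [[0.03,0.02,0.25,0,0,0,0.2],[0.03,0.02,0.45,0,0,0,0.2],[0.03,0.02,0.6,0,0,0,0.2],[0.03,0.02,0.65,0,0,0,0.2],[0.03,0.02,0.65,0,0,0,0.2]]

```text
time_s: 7.1
tool_pos: [0.5868, -0.1487, 0.0618]
tool_rot: [180.0, 0.0, 23.6]
force: [0.4, 0.5, -0.5]
grip_width: 0.0701
grasp_force: 0.0
```

Emit:
jog_arm:
  motion:
    - [[0,0,0,0,0,0,0.7],[0,0,0,0,0,0,0.7],[0,0,0,0,0,0,0.7],[0,0,0,0,0,0,0.7],[0,0,0,0,0,0,0.7]]
  grip_force: 20

```text
time_s: 7.6
tool_pos: [0.5868, -0.1477, 0.0619]
tool_rot: [-179.9, 0.0, 23.6]
force: [-2.3, 2.4, 4.1]
grip_width: 0.0395
grasp_force: 20.0
```

Emit:
jog_arm:
  motion:
    - [[0,0,0,0,0,0,0.7],[0,0.024,-0.005,0.0222,0,0,0.7],[0,0.049,-0.01,0.0444,0,0,0.7],[0,0.049,-0.015,0.0444,0,0,0.7]]
  grip_force: 55

```text
time_s: 8.0
tool_pos: [0.5893, -0.1533, 0.0638]
tool_rot: [-171.8, -0.0, 23.4]
force: [-2.5, 2.4, 5.4]
grip_width: 0.0395
grasp_force: 55.0
```

Emit:
jog_arm:
  motion:
    - [[0,-0.026,-0.007,-0.0222,0,0,0.7],[0,-0.053,-0.012,-0.0444,0,0,0.7],[0,-0.081,-0.0165,-0.0667,0,0,0.7],[0,-0.11,-0.0195,-0.0889,0,0,0.7],[0,-0.11,-0.0195,-0.0889,0,0,0.7]]

```text
time_s: 8.5
tool_pos: [0.5844, -0.1422, 0.0658]
tool_rot: [171.8, 0.0, 23.9]
force: [4.0, -1.5, -8.3]
grip_width: 0.0399
grasp_force: 55.0
```

Emit:
jog_arm:
  motion:
    - [[0,0.0285,-0.008,0.0222,0,0,0.7],[0,0.058,-0.014,0.0444,0,0,0.7],[0,0.089,-0.017,0.0667,0,0,0.7],[0,0.12,-0.018,0.0889,0,0,0.7],[0,0.12,-0.018,0.0889,0,0,0.7]]

```text
time_s: 9.0
tool_pos: [0.5892, -0.154, 0.0687]
tool_rot: [-171.5, -0.1, 23.4]
force: [0.5, 3.8, -4.5]
grip_width: 0.0394
grasp_force: 55.0
```

Run:
```python
from h import *
p,d=env.read_camera("scene");save("pics/s3.png",cv2.resize(p[70:220,130:330],None,fx=4,fy=4,interpolation=cv2.INTER_CUBIC))
o=env.get_obs();print(o["tool_pos"],o["force"])
```

```text
[ 0.58899435 -0.15350413  0.06856625] [ 1.86984236  3.34026302 -5.7136164 ]
```

View pics/s3.png

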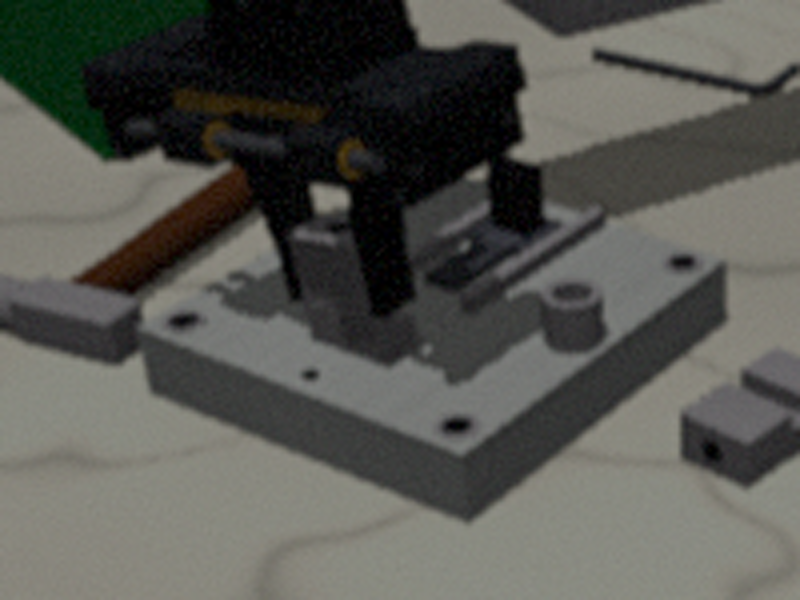

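The plate is flat and unmoved, and the block near (350,290) is tilted in the jaws and rising. The latch stays back near (515,195).

Emit:
jog_arm:
  motion:
    - [[0,-0.031,-0.008,-0.0222,0,0,0.7],[0,-0.063,-0.0135,-0.0444,0,0,0.7],[0,-0.096,-0.016,-0.0667,0,0,0.7],[0,-0.13,-0.017,-0.0889,0,0,0.7],[0,-0.13,-0.017,-0.0889,0,0,0.7]]

```text
time_s: 9.55
tool_pos: [0.5836, -0.1419, 0.0729]
tool_rot: [171.9, 0.1, 23.8]
force: [1.0, -1.5, -4.4]
grip_width: 0.0398
grasp_force: 55.0
```

Emit:
jog_arm:
  motion:
    - [[0,0.0335,-0.008,0.0222,0,0,0.7],[0,0.068,-0.013,0.0444,0,0,0.7],[0,0.103,-0.015,0.0667,0,0,0.7],[0,0.139,-0.0155,0.0889,0,0,0.7],[0,0.139,-0.0155,0.0889,0,0,0.7]]

```text
time_s: 10.05
tool_pos: [0.5889, -0.1534, 0.077]
tool_rot: [-171.3, 0.0, 23.5]
force: [-3.5, 3.5, 4.3]
grip_width: 0.0396
grasp_force: 55.0
```

Emit:
jog_arm:
  motion:
    - [[0,-0.036,-0.008,-0.0222,0,0,0.7],[0,-0.073,-0.013,-0.0444,0,0,0.7],[0,-0.11,-0.014,-0.0667,0,0,0.7],[0,-0.149,-0.014,-0.0889,0,0,0.7],[0,-0.149,-0.014,-0.0889,0,0,0.7]]

```text
time_s: 10.55
tool_pos: [0.5837, -0.1415, 0.0812]
tool_rot: [171.9, 0.0, 23.7]
force: [0.5, -1.0, -2.4]
grip_width: 0.0399
grasp_force: 55.0
```

Emit:
jog_arm:
  motion:
    - [[0,0.02,-0.01,0.0111,0,0,0.7],[0,0.039,-0.016,0.0222,0,0,0.7],[0,0.06,-0.023,0.0333,0,0,0.7],[0,0.08,-0.029,0.0444,0,0,0.7],[0,0.08,-0.029,0.0444,0,0,0.7]]

```text
time_s: 11.05
tool_pos: [0.5867, -0.1501, 0.0837]
tool_rot: [-179.7, -0.0, 23.4]
force: [-0.1, 0.4, -4.9]
grip_width: 0.0399
grasp_force: 55.0
```

Emit:
jog_arm:
  motion:
    - [[0,0,-0.01,0,0,0,0.7],[0,0,-0.02,0,0,0,0.7],[0,0,-0.03,0,0,0,0.7],[0,0,-0.03,0,0,0,0.7]]

```text
time_s: 11.45
tool_pos: [0.5869, -0.148, 0.0877]
tool_rot: [180.0, -0.0, 23.6]
force: [0.8, 0.2, -5.1]
grip_width: 0.0397
grasp_force: 55.0
```

The wrist now carries only the block's weight, about 5 N, so it is free of the noses. I'll lift it clear.

Emit:
jog_arm:
  motion:
    - [[0,0,-0.03,0,0,0,0.7],[0,0,-0.07,0,0,0,0.7],[0,0,-0.11,0,0,0,0.7],[0,0,-0.15,0,0,0,0.7],[0,0,-0.15,0,0,0,0.7]]

```text
time_s: 11.95
tool_pos: [0.5874, -0.1484, 0.1034]
tool_rot: [179.9, -0.1, 23.6]
force: [1.2, 0.2, -4.0]
grip_width: 0.0397
grasp_force: 55.0
```

Emit:
jog_arm:
  motion:
    - [[0,0,0,0,0,0,0.7],[0,0,0,0,0,0,0.7],[0,0,0,0,0,0,0.7],[0,0,0,0,0,0,0.7],[0,0,0,0,0,0,0.7]]

```text
time_s: 12.45
tool_pos: [0.5867, -0.1483, 0.1022]
tool_rot: [180.0, 0.0, 23.6]
force: [0.0, 0.3, -4.9]
grip_width: 0.0396
grasp_force: 55.0
```

Run:
```python
from h import *
p,d=env.read_camera("scene");save("pics/s4.png",cv2.resize(p[70:220,130:330],None,fx=4,fy=4,interpolation=cv2.INTER_CUBIC))
o=env.get_obs();print(o["tool_pos"],o["tool_rot"],o["force"],o["grip_width"])
P=pts("scene",d)
v,u=np.mgrid[:400,:640];q=P[(u>200)&(u<240)&(v>120)&(v<165)&(P[...,2]>.045)&(P[...,2]<.075)]
print(np.percentile(q[:,2],[0,1,5,50]))
```

```text
[ 0.58674988 -0.14827218  0.10226965] [1.79985000e+02 8.32729746e-03 2.35905200e+01] [ 0.1648103  -0.36772787 -4.80311167] 0.039714603588831394
[0.04535707 0.04562766 0.04663273 0.06313686]
```

View pics/s4.png

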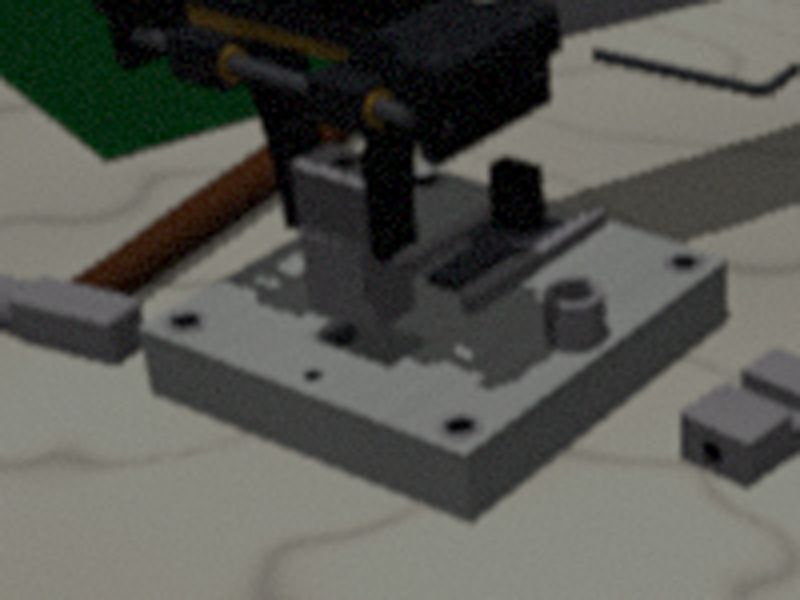

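The block hangs upright with its whole 72 mm visible, base edge near (305,310), about 15 mm above the open pocket at (340,335). The plate is flat, the latch is back, and the bushing and spare are undisturbed.

```bash
python3 -c "
from cell import env
print(env.sign_off())"
```

```text
the job is handed in; nothing more can be done
None
```

The latch is drawn back against its stop, and the block was rocked free and is held upright about 15 mm above its pocket with the plate flat; the job is handed in, but no verdict was returned.

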